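Tighten the gasket jig to the click

ROBOT

A 6-joint arm with a two-finger parallel gripper is mounted at the origin on the work surface. World frame = base frame: x ahead of the robot, y to its left, z up, the work surface at z = 0. Lengths are in m, angles in rad, forces in N, time in s.
With the tool pointing down it reaches from about 0.35 to 0.975 m from the base axis. Payload 4.9 kg.
Tool frame: the origin (TCP) lies at the very end of the fingers, on their centre line; the grasp point (between the pads) lies manip.grip_point_offset behind it (manip.grip_point_offset is the distance from the TCP to the grasp point, in m); z points along the fingers, y is the line along which they close (so a half turn about z gives the same grasp; the last joint's range is limited). The gripper opens to 85 mm and grips with 20 to 120 N. Pads are 22 mm wide; open, the fingers measure 114 mm over their backs; the gripper's body (76 mm by 85 mm) begins 54 mm behind the grasp point. The pads swing forward as they close: fully open they stand 13 mm farther back than shut.
Start: joints at [-1.432, 0.053, 1.613, -0, 1.476, -0.119], TCP at [0.159, -0.604, 0.231] pointing down, gripper open.
Joint ranges: [-3.01, 3.01], [-1.01, 2.22], [0.06, 2.58], [-1.02, 4.17], [0.09, 2.62], [-3.14, 3.14]. Speed limits (rad/s): [2.57, 2.57, 3.14, 3.14, 3.14, 3.14].

INTERFACE

Orientations are given as a unit quaternion [w, x, y, z].
In Python, from plant import manip gives the robot as it stands.
- The arm moves only by the shell command python3 -m crank 'ROWS' [OPENING]. ROWS is JSON, a list of rows, each an object of numbers: "x", "y", "z": the shift along the tool's x, y, z in cm; "turn": the turn about the tool's z in rad. In form: [{"x": .., "y": .., "z": .., "turn": ..}, ...]. A call has 1 to 5 rows; each row shifts and turns the commanded pose from where the row before left it, along the tool's axes as they then stand; what a row does not reach is not made up. A row lasts 1/10 s, in which the tool goes at most 50 mm and 8.59 degrees, less where a joint would pass 70% of its speed; a pose out of reach is approached as far as the arm can. A call with a gripper value outside its range is refused whole. OPENING is the opening in per cent of the stroke, from 0 (shut) to 100 (fully open), set as the call begins (- or left out, the last holds). The fingers move at their own pace and stop on an object; the grip force is fixed at half the most. Time passes only in rows, so rows that do not move let the fingers close. It gives the time, the measured TCP pose, the force, the opening and the grip force at its end, in the units of the state.
- manip.state(): the state, without advancing time (a new reading comes with each control period).
- manip.grab_frame(name): name is "side" or "top"; returns (picture, depth): 400x640x3 uint8, red, green, blue; 400x640 float32, m along the optical axis (not along the pixel's ray), 0 where there is no reading.
- manip.camera_model(name): a dict with "mtx" (3x3 intrinsics, pixels), "world_to_cam" (4x4, takes a point from world to camera coordinates). Camera axes: x right, y down, z forward; pixel columns grow to the right and rows downward; lengths in m; the calibration is good to about 2 mm. A picture is of the moment at which its call begins. camera_model takes no time and is no camera call.
- manip.job_done(): hands the job in; it is judged then, once.
The state is a dict: "time": time; "joint_pos": joint angles; "joint_vel": joint speeds; "joint_efforts": joint torques, N m; "tool_pos": TCP position; "tool_rot": TCP orientation; "contact_force": force on the tool from outside, world axes, zero at the start; "ft_torque": the same for the moment, N m; "gripper_width": opening from 0.0 (shut) to 1.0 (fully open); "grasp_force": force on a finger pad.
Only numpy, scipy, OpenCV 4.12 (cv2) and the standard library are available. Lean on these libraries where they do the work, as an engineer would, in place of code of your own. Each camera call takes 0.05 s, during which the arm holds its last target. There are 200 camera calls.

TASK

A glued frame lies clamped in the bonding jig. Tighten its clamp spindle with the click wrench already fitted on it, the one with the round handle and black grip: turn it clockwise seen from above until the handle breaks over with a click, stop at once without tightening the spindle further, then ease off and let go so that the handle springs straight again. Leave the flat spanner on the other spindle where it is.

Things in the scene. Friction and masses are not known exactly. Their poses are not given: they have to be found in the camera images.
- spindle_top (a point): Clamp spindle under the click wrench's round steel head (36 mm across, 24 mm high): point on the spindle's upright axis at mid-height of the wrench, 105 mm above the table. The head stays on. The wrench lies along this frame's -x (x points from handle to spindle), z up. It may be on the jig's left or right clamp.
- wrench_grip (a point): Middle of the click wrench's round black grip (24 mm diameter, 100 mm long), level, 105 mm above the table, 180 mm from the spindle axis. x along the handle towards the spindle, z up. The handle ends 239 mm from the axis; its steel tube is 16 mm thick. Nothing under it is over 45 mm high. It swings level about the spindle.
- spindle (a joint): Turn of spindle and wrench, rad, growing clockwise from above (tightening). Starts at -0.35 to 0.05. It gets steadily heavier (about 0.8 N m at -0.2, 1.6 at 0.2); the wrench clicks at about 2 N m, near 0.38 (11 N at the grip). Stays where it is left. Pushed on after the click the wrench goes solid and over-tightens: above 0.50 the seal is crushed.
- handle (a joint): Bend of the wrench's handle, rad: about -0.02 straight, 0.22 fully broken over (a stop). Upright hinge in the head, 15 mm from the spindle axis. Straight until the click, then it gives way in the tightening direction and the side force needed at the grip falls from 11 N to about 7 N (a tightly clamped hand feels less of this drop). Eased off, it springs back straight.
- spanner_end (a point): Outer end of the plain flat steel spanner (bar 13 mm wide, 6 mm thick) on the jig's other spindle, 145 mm from that spindle's axis, 105 mm above the table. Not to be moved. The two spindles are 260 mm apart; both tools point roughly towards the robot.

How it is judged:
By the outcome, as a careful person would: the job done as asked, in the order asked, and still so for the second after the job is handed in, with the robot touching nothing.
It also fails if it takes over 42 s, if anything falls off the work surface, if the arm or the gripper's body presses on something with over 40 N, if the wrist force passes 120 N, or if a joint passes its speed limit or range.

## Working session

There is one attempt and no reset: what is moved stays moved. The work goes in short steps, Python scripts to look and compute and a shell command to move; the robot and the scene stay as the last step left them, time stands still between calls to the robot, and variables do not carry over. Pictures are saved under pics/ and viewed, at most 10 in all, crops included, and the job is handed in when it is done.

```bash
mkdir -p pics; python3 - <<'E'
from plant import manip
import cv2,numpy as np
for n in("top","side"):
    p,d=manip.grab_frame(n); cv2.imwrite(f"pics/{n}0.png",p[:,:,::-1]); np.save(f"pics/{n}0.npy",d)
    m=manip.camera_model(n); print(n,np.round(m["mtx"],1).tolist(),np.round(m["world_to_cam"],3).tolist())
print(manip.grip_point_offset); print(manip.state())
E
```

```text
top [[440.2, 0.0, 312.5], [0.0, 440.2, 199.1], [0.0, 0.0, 1.0]] [[0.017, -1.0, -0.018, 0.011], [-0.995, -0.015, -0.103, 0.609], [0.103, 0.02, -0.994, 0.833], [0.0, 0.0, 0.0, 1.0]]
side [[418.6, 0.0, 309.5], [0.0, 418.6, 196.0], [0.0, 0.0, 1.0]] [[-0.876, -0.481, 0.015, 0.529], [-0.32, 0.558, -0.765, 0.278], [0.36, -0.676, -0.643, 0.661], [0.0, 0.0, 0.0, 1.0]]
0.0187
{'time': 0.1, 'joint_pos': array([-1.43199607e+00,  5.33282351e-02,  1.61414695e+00, -2.09489321e-05,
        1.47597213e+00, -1.19029303e-01]), 'joint_vel': array([ 0.00021331, -0.00110543, -0.00369287, -0.00020222, -0.00031152,
        0.00122214]), 'joint_efforts': array([ 2.71648314e-03, -3.94906390e+01, -3.71358776e+01,  8.51169989e-05,
        3.98810473e-03, -1.26875355e-05]), 'tool_pos': array([ 0.15926407, -0.60379606,  0.23016858]), 'tool_rot': array([-9.27184123e-04,  9.91701436e-01,  1.28558942e-01, -1.95929512e-05]), 'contact_force': array([-0.20779219,  0.46578038,  0.4507236 ]), 'ft_torque': array([ 0.01237268, -0.06586971, -0.05552584]), 'grasp_force': 0.0, 'gripper_width': 1.0000167052657754}
```

View pics/top0.png

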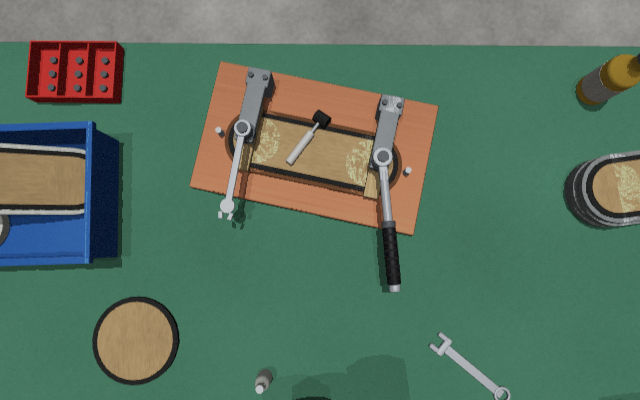

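View pics/side0.png

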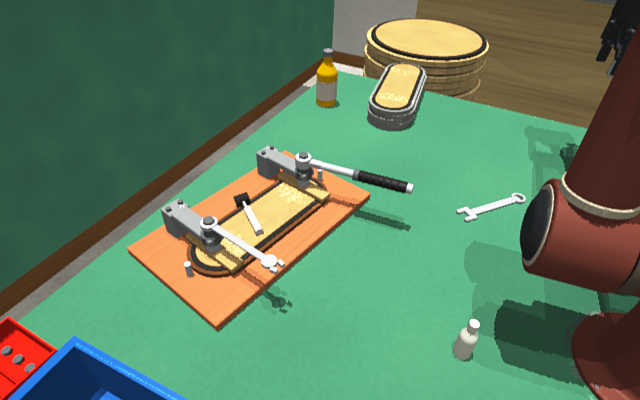

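The top view shows the click wrench on the right clamp: head at about (383,156), black grip from (389,222) to (394,290). The spanner is on the left spindle (243,128), with its end at (227,207). The side view agrees.

```bash
cat > h.py <<'E'
from plant import manip
import cv2,numpy as np
def ray(n,u,v,z):
    m=manip.camera_model(n);K=m["mtx"];T=np.array(m["world_to_cam"]);R=T[:3,:3]
    c=-R.T@T[:3,3]; d=R.T@np.linalg.inv(K)@[u,v,1.]
    return c+d*(z-c[2])/d[2]
def grip(p,z=.105):
    # black grip blob in the top view, given search box
    g=(p.max(2)<60).astype(np.uint8); g[:, :370-110]=0; g[:,430:]=0; g[:215]=0; g[310:]=0
    n,l,s,c=cv2.connectedComponentsWithStats(g); k=1+np.argmax(s[1:,4])
    r=cv2.minAreaRect(np.argwhere(l==k)[:,::-1].astype(np.float32)); return r,s[k]
def tool():
    s=manip.state(); w,x,y,z=s["tool_rot"]
    return s["tool_pos"],np.arctan2(2*(x*y+w*z),1-2*(y*y+z*z)),s
E
python3 - <<'E'
from h import *
p=cv2.imread("pics/top0.png")
r,s=grip(p);print(r,s)
g=ray("top",*r[0],.105)
gray=cv2.cvtColor(p,cv2.COLOR_BGR2GRAY)
for b in((365,138,402,175),(225,110,262,147)):
    c=cv2.HoughCircles(cv2.resize(gray[b[1]:b[3],b[0]:b[2]],None,fx=4,fy=4,interpolation=2),cv2.HOUGH_GRADIENT,1,50,param1=100,param2=15,minRadius=25,maxRadius=60)
    c=c[0,0]/4; print(c+[b[0],b[1],0]); sp=ray("top",c[0]+b[0],c[1]+b[1],.117);print("spindle",sp)
    print(np.hypot(*(sp-g)[:2]),np.arctan2(*(sp-g)[1::-1]))
print("grip",g,"spanner end",ray("top",227,210,.105)); t=tool();print(t[:2])
E
```

```text
((387.5483093261719, 253.07933044433594), (62.86542892456055, 20.844417572021484), 85.2363510131836) [ 376  222   25   63 1035]
[382.625      156.625        9.30000019]
spindle [ 0.67748975 -0.10415082  0.117     ]
0.1710215195047891 0.06104882266948262
[239.625      132.625       13.19999981]
spindle [0.71805085 0.15297286 0.117     ]
0.34091009769173786 0.9024283029233733
grip [ 0.50678682 -0.114585    0.105     ] spanner end [0.57876803 0.17322076 0.105     ]
(array([ 0.15926407, -0.60379606,  0.23016858]), np.float64(0.2578313792776852))
```

```bash
python3 - <<'E'
from h import *
s=np.array([.6775,-.104])
p=cv2.imread("pics/top0.png")
for v in(230,240,250,260,270,280): print(v,np.where(p[v,370:410].max(1)<60)[0]+370)
for u,v in((389,225),(391.5,255),(394,289)):
    g=ray("top",u,v,.105)[:2]; print(g,np.hypot(*(s-g)),np.arctan2(*(s-g)[::-1]))
E
```

```text
230 [377 378 379 380 381 382 383 384 385 386 387 388 391 392 393 394 395]
240 [378 379 381 383 384 385 386 387 388 389 390 391 392 393 394 395 396]
250 [379 380 382 383 384 385 386 387 388 389 390 391 392 393 394 395 396 397]
260 [379 380 381 382 383 384 385 386 387 388 389 390 391 392 393 394 395 396
 397 398]
270 [380 381 382 383 384 385 386 387 388 389 390 391 392 393 394 395 396 397
 398 399]
280 [382 383 385 387 388 389 390 391 392 393 394 395 396 397 398 399 400]
[ 0.55646322 -0.1171974 ] 0.12175414994145144 0.1086072671326491
[ 0.50353552 -0.12154649] 0.17484713024778378 0.10052255541687768
[ 0.44443759 -0.1258191 ] 0.23408152036799695 0.09334706137276973
```

```bash
python3 -m crank '[{"turn":0.08},{"turn":0.08},{"x":2,"y":-2.3},{"x":3,"y":-3.5},{"x":3,"y":-3.5}]' 60; python3 -m crank '[{"x":3,"y":-3.5},{"x":3,"y":-3.5},{"x":3,"y":-3.5},{"x":3,"y":-3.5},{"x":3,"y":-3.5}]';  python3 -m crank '[{"x":3,"y":-3.5},{"x":3,"y":-3.5},{"x":3,"y":-3.5},{"x":3,"y":-3.5},{}]'
python3 - <<'E'
from h import *
t=tool();print(t[:2]);d=np.array([.498,-.122])-t[0][:2];c,s=np.cos(t[1]),np.sin(t[1]);print("move x,y cm",100*(d@[c,s]),100*(d@[s,-c]))
E
```

```text
(array([ 0.15926407, -0.60379606,  0.23016858]), np.float64(0.2578313792776852))
move x,y cm 45.038947621077355 -37.94980819861175schema error: expected keys x, y, z, turn
schema error: expected keys x, y, z, turn
schema error: expected keys x, y, z, turn
```

```bash
python3 -m crank '[{"x":0,"y":0,"z":0,"turn":0.08},{"x":0,"y":0,"z":0,"turn":0.08},{"x":2,"y":-2.3,"z":0,"turn":0},{"x":3,"y":-3.5,"z":0,"turn":0},{"x":3,"y":-3.5,"z":0,"turn":0}]' 60; python3 -m crank '[{"x":3,"y":-3.5,"z":0,"turn":0},{"x":3,"y":-3.5,"z":0,"turn":0},{"x":3,"y":-3.5,"z":0,"turn":0},{"x":3,"y":-3.5,"z":0,"turn":0},{"x":3,"y":-3.5,"z":0,"turn":0}]';  python3 -m crank '[{"x":3,"y":-3.5,"z":0,"turn":0},{"x":3,"y":-3.5,"z":0,"turn":0},{"x":3,"y":-3.5,"z":0,"turn":0},{"x":0,"y":0,"z":0,"turn":0},{"x":0,"y":0,"z":0,"turn":0}]'
python3 - <<'E'
from h import *
t=tool();print(t[:2]);d=np.array([.498,-.122])-t[0][:2];c,s=np.cos(t[1]),np.sin(t[1]);print("move x,y cm",100*(d@[c,s]),100*(d@[s,-c]))
E
```

```text
time: 0.6
tool_pos: [0.2301, -0.5027, 0.2305]
tool_rot: [-0.001, 0.999, 0.048, -0.0]
contact_force: [0.2, 0.4, 0.3]
gripper_width: 0.598
grasp_force: 0.0
time: 1.1
tool_pos: [0.3626, -0.3133, 0.2309]
tool_rot: [-0.0, 0.999, 0.049, -0.0]
contact_force: [1.0, -0.3, -0.3]
gripper_width: 0.6
grasp_force: 0.0
time: 1.6
tool_pos: [0.4415, -0.201, 0.2308]
tool_rot: [-0.0, 0.999, 0.05, -0.001]
contact_force: [0.2, 0.7, 0.9]
gripper_width: 0.602
grasp_force: 0.0
(array([ 0.44148867, -0.20096104,  0.23080581]), np.float64(0.10043208975277952))
move x,y cm 6.414346797080632 -7.289713278972762
```

```bash
python3 -m crank '[{"x":3,"y":-3.5,"z":3,"turn":0},{"x":3.4,"y":-3.8,"z":3,"turn":0},{"x":0,"y":0,"z":0,"turn":0},{"x":0,"y":0,"z":0,"turn":0}]' 60
python3 - <<'E'
from h import *
t=tool();print(t[:2])
a=manip.grab_frame("top")[0][120:320,280:480];b=manip.grab_frame("side")[0][100:300,280:480]
cv2.imwrite("pics/1.png",cv2.resize(np.hstack([a,b])[:,:,::-1],None,fx=2,fy=2))
E
```

```text
time: 2.0
tool_pos: [0.4901, -0.1333, 0.1776]
tool_rot: [-0.0, 0.999, 0.049, -0.001]
contact_force: [-0.5, 0.3, 0.4]
gripper_width: 0.599
grasp_force: 0.0
(array([ 0.49008241, -0.13334072,  0.17757408]), np.float64(0.09757230640531622))
```

View pics/1.png

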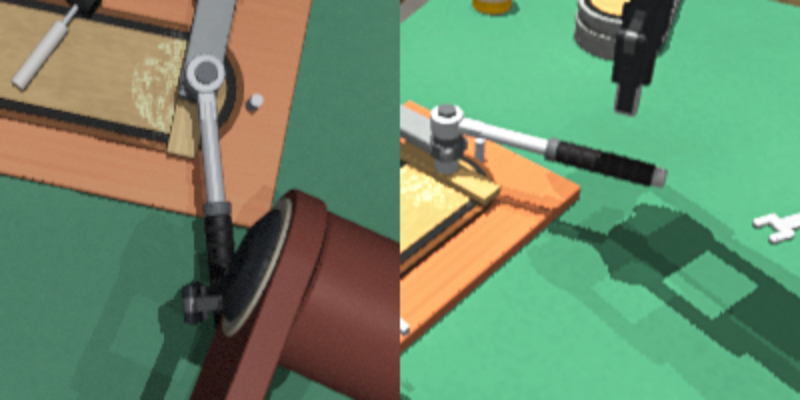

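The picture shows the open fingers just above the grip (top crop about (205,300)), slightly short of it. I'll correct that and go down.

```bash
python3 -m crank '[{"x":0.9,"y":-1.1,"z":0,"turn":0},{"x":0,"y":0,"z":3,"turn":0},{"x":0,"y":0,"z":3,"turn":0},{"x":0,"y":0,"z":2.2,"turn":0},{"x":0,"y":0,"z":2,"turn":0}]' 60; python3 -m crank '[{"x":0,"y":0,"z":0,"turn":0},{"x":0,"y":0,"z":0,"turn":0}]'
python3 - <<'E'
from h import *
t=tool();print(t[:2])
a=manip.grab_frame("top")[0][120:320,280:480];b=manip.grab_frame("side")[0][100:300,280:480]
cv2.imwrite("pics/2.png",cv2.resize(np.hstack([a,b])[:,:,::-1],None,fx=2,fy=2))
E
```

```text
time: 2.6
tool_pos: [0.4991, -0.1213, 0.0764]
tool_rot: [0.0, 0.999, 0.048, 0.001]
contact_force: [0.8, 0.2, -0.5]
gripper_width: 0.6
grasp_force: 0.0
time: 2.8
tool_pos: [0.4993, -0.1213, 0.0776]
tool_rot: [0.0, 0.999, 0.048, 0.0]
contact_force: [0.1, -0.1, 0.1]
gripper_width: 0.603
grasp_force: 0.0
(array([ 0.49925054, -0.12134028,  0.07755011]), np.float64(0.0969528661118744))
```

View pics/2.png

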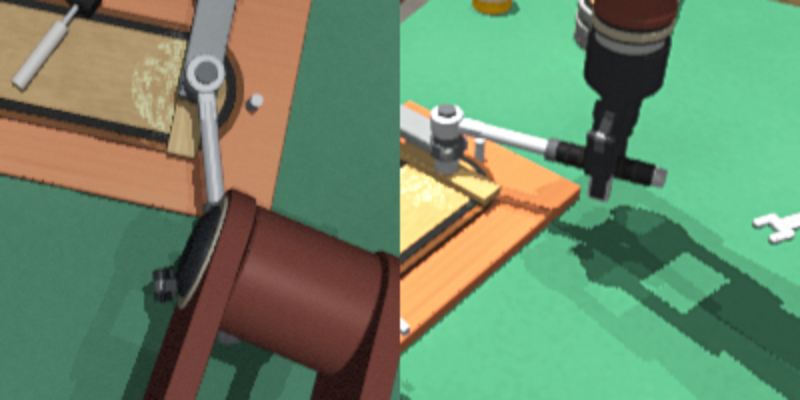

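```bash
python3 -m crank '[{"x":0,"y":-0.5,"z":0,"turn":0},{"x":0,"y":-0.4,"z":0,"turn":0},{"x":0,"y":-0.3,"z":0,"turn":0},{"x":0,"y":0,"z":0,"turn":0}]'; python3 -m crank '[{"x":0.01,"y":-0.54,"z":0,"turn":0.03},{"x":0.01,"y":-0.54,"z":0,"turn":0.03},{"x":0.01,"y":-0.54,"z":0,"turn":0.03},{"x":0,"y":0,"z":0,"turn":0}]'
```

```text
time: 3.3
tool_pos: [0.4976, -0.1085, 0.0769]
tool_rot: [0.0, 0.999, 0.049, 0.0]
contact_force: [0.3, 0.9, 0.1]
gripper_width: 0.6
grasp_force: 0.0
time: 3.7
tool_pos: [0.4979, -0.0936, 0.0775]
tool_rot: [0.001, 1.0, 0.004, 0.001]
contact_force: [2.8, -3.9, -0.7]
gripper_width: 0.601
grasp_force: 2.0
```

```bash
for i in 1; do python3 -m crank '[{"x":0.01,"y":-0.72,"z":0,"turn":0.04},{"x":0.01,"y":-0.72,"z":0,"turn":0.04},{"x":0.01,"y":-0.72,"z":0,"turn":0.04},{"x":0,"y":0,"z":0,"turn":0}]'; done; python3 -m crank '[{"x":0.01,"y":-0.72,"z":0,"turn":0.04},{"x":0.01,"y":-0.72,"z":0,"turn":0.04},{"x":0.01,"y":-0.72,"z":0,"turn":0.04},{"x":0,"y":0,"z":0,"turn":0}]'
python3 - <<'E'
from h import *
t=tool();d=np.array([.6775,-.104])-t[0][:2];print(t[:2],np.hypot(*d),np.arctan2(d[1],d[0]))
E
```

```text
time: 4.1
tool_pos: [0.4991, -0.0722, 0.0776]
tool_rot: [0.001, 0.998, -0.056, 0.002]
contact_force: [2.4, -4.3, -0.6]
gripper_width: 0.6
grasp_force: 2.2
time: 4.5
tool_pos: [0.5028, -0.0513, 0.0776]
tool_rot: [0.002, 0.993, -0.115, 0.002]
contact_force: [3.7, -6.2, -0.1]
gripper_width: 0.599
grasp_force: 2.7
(array([ 0.50275066, -0.05126144,  0.07761107]), np.float64(-0.2311187986124365)) 0.18253406947358009 -0.2931031927639335
```

```bash
python3 -m crank '[{"x":0.01,"y":-0.72,"z":0,"turn":0.04},{"x":0.01,"y":-0.72,"z":0,"turn":0.04},{"x":0.01,"y":-0.72,"z":0,"turn":0.04},{"x":0,"y":0,"z":0,"turn":0}]'; python3 -m crank '[{"x":0.01,"y":-0.54,"z":0,"turn":0.03},{"x":0.01,"y":-0.54,"z":0,"turn":0.03},{"x":0,"y":0,"z":0,"turn":0}]'

```

```text
time: 4.9
tool_pos: [0.5088, -0.031, 0.0776]
tool_rot: [0.002, 0.985, -0.175, 0.002]
contact_force: [3.2, -6.5, -0.0]
gripper_width: 0.601
grasp_force: 3.2
time: 5.2
tool_pos: [0.5128, -0.0215, 0.0776]
tool_rot: [0.002, 0.979, -0.204, 0.002]
contact_force: [2.5, -9.1, -0.9]
gripper_width: 0.602
grasp_force: 3.8
```

```bash
python3 -m crank '[{"x":0.01,"y":-0.54,"z":0,"turn":0.03},{"x":0.01,"y":-0.36,"z":0,"turn":0.02},{"x":0,"y":0,"z":0,"turn":0}]'; python3 -m crank '[{"x":0,"y":-0.36,"z":0,"turn":0.02},{"x":0,"y":0,"z":0,"turn":0}]'; python3 -m crank '[{"x":0,"y":0,"z":0,"turn":0}]'

```

```text
time: 5.5
tool_pos: [0.5167, -0.0139, 0.0775]
tool_rot: [0.003, 0.974, -0.228, 0.002]
contact_force: [1.9, -11.8, -0.3]
gripper_width: 0.597
grasp_force: 4.6
time: 5.7
tool_pos: [0.518, -0.0106, 0.0774]
tool_rot: [0.003, 0.971, -0.238, 0.002]
contact_force: [2.6, -10.4, 0.8]
gripper_width: 0.6
grasp_force: 4.4
time: 5.8
tool_pos: [0.518, -0.0107, 0.0774]
tool_rot: [0.003, 0.971, -0.238, 0.002]
contact_force: [1.7, -10.7, 0.1]
gripper_width: 0.599
grasp_force: 4.4
```

```bash
python3 -m crank '[{"x":0,"y":-0.36,"z":0,"turn":0.02},{"x":0,"y":0,"z":0,"turn":0}]'; python3 -m crank '[{"x":0,"y":-0.36,"z":0,"turn":0.02},{"x":0,"y":0,"z":0,"turn":0}]'

```

```text
time: 6.0
tool_pos: [0.5195, -0.0073, 0.0773]
tool_rot: [0.003, 0.969, -0.248, 0.001]
contact_force: [2.3, -10.7, 0.2]
gripper_width: 0.6
grasp_force: 4.2
time: 6.2
tool_pos: [0.5211, -0.004, 0.0772]
tool_rot: [0.002, 0.966, -0.258, 0.001]
contact_force: [1.0, -10.0, 0.8]
gripper_width: 0.598
grasp_force: 4.0
```

```bash
python3 -m crank '[{"x":0,"y":-0.36,"z":0,"turn":0.02},{"x":0,"y":0,"z":0,"turn":0}]'; python3 -m crank '[{"x":0,"y":-0.36,"z":0,"turn":0.02},{"x":0,"y":0,"z":0,"turn":0}]'
python3 - <<'E'
from h import *
t=tool();d=np.array([.6775,-.104])-t[0][:2];print(t[:2],np.hypot(*d),np.arctan2(d[1],d[0]))
a=manip.grab_frame("top")[0][120:320,280:480];b=manip.grab_frame("side")[0][100:300,280:480]
cv2.imwrite("pics/3.png",cv2.resize(np.hstack([a,b])[:,:,::-1],None,fx=2,fy=2))
E
```

```text
time: 6.4
tool_pos: [0.5228, -0.0007, 0.0771]
tool_rot: [0.002, 0.964, -0.267, 0.001]
contact_force: [0.6, -9.7, -0.7]
gripper_width: 0.604
grasp_force: 3.9
time: 6.6
tool_pos: [0.5246, 0.0024, 0.0771]
tool_rot: [0.002, 0.961, -0.277, 0.001]
contact_force: [0.8, -10.0, 0.0]
gripper_width: 0.598
grasp_force: 3.7
(array([0.52459569, 0.00242581, 0.07710485]), np.float64(-0.5611135394254025)) 0.18629595250868533 -0.6080557694509989
```

View pics/3.png

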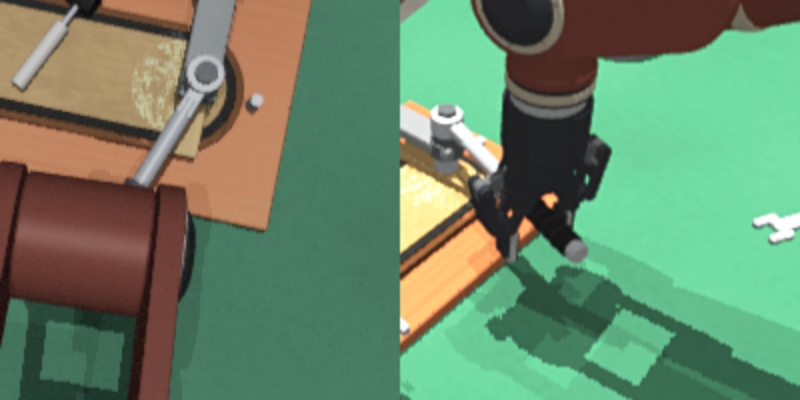

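Force has fallen steadily from its peak (pad force 4.6 to 3.7). The picture shows the tube swung over, with the fingers around the grip. It appears to be breaking over, so I'll continue gently and watch for the force to level off.

```bash
python3 -m crank '[{"x":0,"y":-0.36,"z":0,"turn":0.02},{"x":0,"y":0,"z":0,"turn":0}]'; python3 -m crank '[{"x":0,"y":-0.36,"z":0,"turn":0.02},{"x":0,"y":0,"z":0,"turn":0}]'; python3 -m crank '[{"x":0,"y":0,"z":0,"turn":0}]'
```

```text
time: 6.9
tool_pos: [0.5264, 0.0056, 0.077]
tool_rot: [0.002, 0.958, -0.287, 0.001]
contact_force: [1.2, -9.6, -0.1]
gripper_width: 0.599
grasp_force: 3.5
time: 7.1
tool_pos: [0.5283, 0.0087, 0.0769]
tool_rot: [0.002, 0.955, -0.296, 0.001]
contact_force: [0.5, -7.1, -0.1]
gripper_width: 0.6
grasp_force: 3.3
time: 7.2
tool_pos: [0.5282, 0.0086, 0.0769]
tool_rot: [0.002, 0.955, -0.296, 0.001]
contact_force: [-0.2, -9.0, 0.6]
gripper_width: 0.599
grasp_force: 3.3
```

```bash
python3 -m crank '[{"x":0,"y":-0.36,"z":0,"turn":0.02},{"x":0,"y":0,"z":0,"turn":0}]'; python3 -m crank '[{"x":0,"y":-0.3,"z":0,"turn":0.02},{"x":0,"y":0,"z":0,"turn":0}]'
```

```text
time: 7.4
tool_pos: [0.5302, 0.0118, 0.0769]
tool_rot: [0.002, 0.952, -0.306, 0.0]
contact_force: [0.1, -8.7, -0.4]
gripper_width: 0.601
grasp_force: 3.1
time: 7.6
tool_pos: [0.5318, 0.0143, 0.0768]
tool_rot: [0.002, 0.949, -0.315, 0.0]
contact_force: [-0.8, -6.9, 0.3]
gripper_width: 0.601
grasp_force: 3.0
```

```bash
python3 -m crank '[{"x":0,"y":0.54,"z":0,"turn":-0.03},{"x":0,"y":0.54,"z":0,"turn":-0.03},{"x":0,"y":0.54,"z":0,"turn":-0.03},{"x":0,"y":0,"z":0,"turn":0}]'; python3 -m crank '[{"x":0,"y":0.54,"z":0,"turn":-0.03},{"x":0,"y":0.54,"z":0,"turn":-0.03},{"x":0,"y":0.36,"z":0,"turn":-0.02},{"x":0,"y":0,"z":0,"turn":0}]'; python3 -m crank '[{"x":0,"y":0.4,"z":0,"turn":-0.02},{"x":0,"y":0,"z":0,"turn":0}]'
```

```text
time: 8.0
tool_pos: [0.5216, 0.0004, 0.0765]
tool_rot: [0.002, 0.962, -0.272, -0.0]
contact_force: [-1.8, -8.1, 0.4]
gripper_width: 0.599
grasp_force: 3.9
time: 8.4
tool_pos: [0.5139, -0.0121, 0.0763]
tool_rot: [0.003, 0.972, -0.233, -0.001]
contact_force: [-2.3, -8.4, 0.7]
gripper_width: 0.598
grasp_force: 4.7
time: 8.6
tool_pos: [0.512, -0.0157, 0.0762]
tool_rot: [0.003, 0.975, -0.224, -0.001]
contact_force: [-2.8, -9.0, 0.2]
gripper_width: 0.604
grasp_force: 4.9
```

```bash
python3 -m crank '[{"x":0,"y":0.3,"z":0,"turn":0},{"x":0,"y":0,"z":0,"turn":0}]'; python3 -m crank '[{"x":0,"y":0.3,"z":0,"turn":0},{"x":0,"y":0,"z":0,"turn":0}]'; python3 -m crank '[{"x":0,"y":0.3,"z":0,"turn":0},{"x":0,"y":0,"z":0,"turn":0}]'
```

```text
time: 8.8
tool_pos: [0.5114, -0.0174, 0.0765]
tool_rot: [0.001, 0.975, -0.224, -0.001]
contact_force: [-2.6, -5.9, 0.1]
gripper_width: 0.6
grasp_force: 2.8
time: 9.0
tool_pos: [0.5106, -0.0187, 0.0766]
tool_rot: [-0.0, 0.975, -0.224, -0.0]
contact_force: [-0.2, -1.7, -0.1]
gripper_width: 0.598
grasp_force: 0.7
time: 9.2
tool_pos: [0.5091, -0.021, 0.0765]
tool_rot: [-0.0, 0.975, -0.224, -0.0]
contact_force: [0.4, 0.9, 0.3]
gripper_width: 0.597
grasp_force: 0.0
```

```bash
python3 -m crank '[{"x":0,"y":0.5,"z":0,"turn":0},{"x":0,"y":0.5,"z":0,"turn":0},{"x":0,"y":0,"z":0,"turn":0}]'; python3 -m crank '[{"x":0,"y":0,"z":-2,"turn":0},{"x":0,"y":0,"z":-3,"turn":0},{"x":0,"y":0,"z":-4,"turn":0},{"x":0,"y":0,"z":-4,"turn":0},{"x":0,"y":0,"z":0,"turn":0}]'; python3 -m crank '[{"x":-3,"y":3,"z":0,"turn":0},{"x":-3,"y":3,"z":0,"turn":0},{"x":-3,"y":3,"z":0,"turn":0},{"x":0,"y":3,"z":0,"turn":0},{"x":0,"y":0,"z":0,"turn":0}]'
python3 - <<'E'
from h import *
a=manip.grab_frame("top")[0][100:300,200:400];b=manip.grab_frame("side")[0][120:320,220:420]
cv2.imwrite("pics/4.png",cv2.resize(np.hstack([a,b])[:,:,::-1],None,fx=2,fy=2))
E
```

```text
time: 9.5
tool_pos: [0.5048, -0.0307, 0.0766]
tool_rot: [-0.0, 0.974, -0.224, -0.0]
contact_force: [0.1, 0.1, -0.5]
gripper_width: 0.601
grasp_force: 0.0
time: 10.0
tool_pos: [0.5087, -0.031, 0.2142]
tool_rot: [-0.0, 0.975, -0.224, 0.006]
contact_force: [1.0, 0.2, 0.3]
gripper_width: 0.602
grasp_force: 0.0
time: 10.5
tool_pos: [0.3703, -0.1004, 0.2062]
tool_rot: [0.0, 0.974, -0.226, 0.0]
contact_force: [-0.4, 0.2, 0.1]
gripper_width: 0.601
grasp_force: 0.0
```

View pics/4.png

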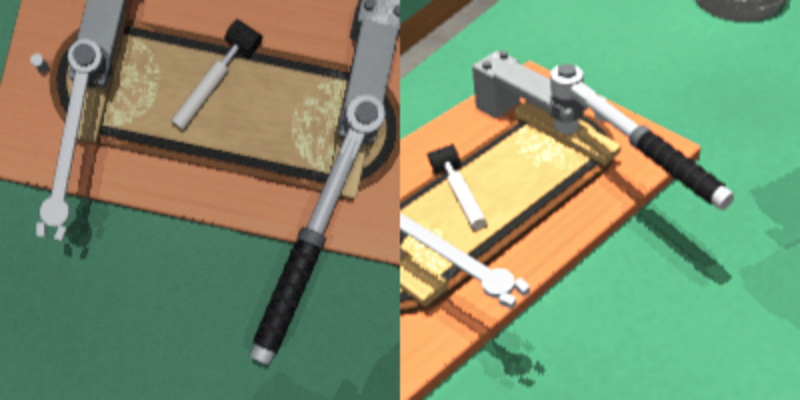

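The picture shows the handle straight and free, with its end at crop (262,355). The spanner end is still at its original spot, crop (54,212), which is full-frame (227,206). The grip sprang back about 40 mm as I eased off, so the click did happen: the spindle itself stays where it is left.

```bash
python3 -c "
from plant import manip
print(manip.job_done())"
```

```text
the job is handed in; nothing more can be done
None
```

I turned the click wrench clockwise until the side force peaked at about 11 N and fell to about 7 N, then eased off. The handle sprang back straight, the spanner is where it was, and I handed the job in at about 10.6 s; no verdict came back, and I did not measure the final spindle angle.

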